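# Finish the projector's lens stack: lens, then retaining ring, on the spacer

### The arm

A 6-joint arm with a two-finger parallel gripper is mounted at the origin on the work surface. World frame = base frame: x ahead of the robot, y to its left, z up, the work surface at z = 0. Lengths are in m, angles in rad, forces in N, time in s.
With the tool pointing down it reaches from about 0.325 to 0.775 m from the base axis. Payload 5.5 kg.
Tool frame: the origin (TCP) lies on the centre line of the jaws, within the pads' length; the fingertips stand 11 mm ahead of it and the grasp point (between the pads) lies 8 mm behind it; z points along the fingers, y is the direction in which the jaws open and shut (so a half turn about z gives the same grasp; the last joint's range is limited). The gripper opens to 85 mm and grips with 20 to 120 N. Pads are 22 mm wide; open, the fingers measure 114 mm over their backs; the gripper's body (76 mm by 85 mm) begins 54 mm behind the grasp point. The pads swing forward as they close: fully open they stand 13 mm farther back than shut.
Start: joints at [-1.169, 0.091, 1.231, -0, 1.82, -0.057], TCP at [0.266, -0.538, 0.242] pointing down, gripper open.
Joint ranges: [-2.87, 2.87], [-0.86, 2.18], [0.17, 2.46], [-1.51, 4.65], [0.06, 2.69], [-2.65, 2.65]. Speed limits (rad/s): [2.57, 2.57, 3.01, 3.14, 3.14, 3.14].

### API

Orientations are given as a rotation vector (axis times angle).
In Python, from workcell import manip gives the robot as it stands.
- The arm moves only by the tool servo_tool, never from a script. Its arguments are lists of equal length, an entry for each row: "offset": the shift along the tool's x, y, z in m, a list of three; "twist": the turn about the tool's z in degrees; "jaw": the finger opening in m, from 0 to 0.0854. In form: {"offset": [[x, y, z], ...], "twist": [twist, ...], "jaw": [jaw, ...]}. A call has 1 to 12 rows; each row shifts and turns the commanded pose from where the row before left it, along the tool's axes as they then stand; what a row does not reach is not made up. A row lasts 1/8 s, in which the tool goes at most 62.5 mm and 10.7 degrees, less where a joint would pass 70% of its speed; a pose out of reach is approached as far as the arm can. A call with a gripper value outside its range is refused whole. The fingers move at their own pace and stop on an object; "grip_force" is the grip in N (left out, the last holds). Time passes only in rows, so rows that do not move let the fingers close. It gives the time, the measured TCP pose, the force and the opening at its end, in the units of the state.
- manip.sense(): the state, without advancing time (a new reading comes with each control period).
- manip.capture(name): name is "scene" or "side" or "wrist"; returns a dict with "image" (420x560x3 uint8, red, green, blue), "z_map" (420x560 float32, m along the optical axis (not along the pixel's ray), 0 where there is no reading), "camera_matrix" (3x3 intrinsics, pixels), "origin" and "rotation" of the camera in the world. Camera axes: x right, y down, z forward; pixel columns grow to the right and rows downward; lengths in m; the calibration is good to about 2 mm. A picture is of the moment at which its call begins.
- manip.close_job(): hands the job in, once; it reports no verdict.
Trained networks look in a picture, given as the dict that the camera call returned (one of the last four; its "shot" number tells which), for a name from the list of things; names that differ only in an ending like _2 or _b are one class to them, and where a whole thing is asked for, a point or a joint stands for the part that bears it (a point fixed in the world has none). Each returns a list of dicts, best first, with "conf" (0 to 1); they miss things now and then, are a little off and sometimes report something else, mostly with a low value. They report only what shows in the picture. A call takes as long as a camera call. They do not tell look-alikes from the thing itself.
- manip.spot_in(label, picture): "box" ([left, top, right, bottom] in pixels, round what is visible of it).
The state is a dict: "time": time; "q": joint angles; "joint_vel": joint speeds; "joint_efforts": joint torques, N m; "eef_pos": TCP position; "tool_rot": TCP orientation; "wrist_force": force on the tool from outside, world axes, zero at the start; "ft_torque": the same for the moment, N m; "finger_gap": finger opening in m.
Only numpy, scipy, OpenCV 4.12 (cv2) and the standard library are available. Lean on these libraries where they do the work, as an engineer would, in place of code of your own. Each camera call takes 0.05 s, during which the arm holds its last target. There are 200 camera calls.

### The job

The spacer tube of the projector's lens stack already stands in the round holder; please finish the stack in build order. First lay the larger of the two round lenses flat and centred on top of the spacer, domed side up, setting it down gently and not dropping it, and let go of it; then put the larger of the two dark retaining rings flat and centred on top of the lens. At the end the spacer still stands in the holder and the lens and ring rest on it, released.

Things in the scene. Friction and masses are not known exactly. Their poses are not given: they have to be found in the camera images.
- seat (a point): Lens holder, dark steel, fixed to the bench: a round base 100 mm across and 10 mm thick with a raised round rim in the middle (outer diameter 68 mm, inner diameter 56 mm, top of the rim 14 mm above the seat). This point is the centre of the seat floor inside the rim, 10 mm above the table; z is up.
- spacer_mid (a point): Spacer: loose plain aluminium tube, outer diameter 50 mm, inner diameter 38 mm, 34 mm high, standing upright in the holder from the start (3 mm play all round), so its top is 34 mm above the seat (44 mm above the table) and 20 mm above the rim. This point is on its axis half-way up (17 mm above its underside); z along the axis, up.
- lens_mid (a point): The larger lens: clear glass disc, diameter 52 mm, flat underside, upright cylindrical edge 16 mm high, shallow dome on top (40 mm across, 4 mm high, so 20 mm in all), about 0.1 kg. It lies dome up on the bench; the other lens is only 34 mm across. This point is on its axis half-way up the edge, 8 mm above its underside; z along the axis, towards the domed side.
- ring_mid (a point): The larger retaining ring: plain dark steel ring lying flat on the bench, outer diameter 56 mm, inner diameter 42 mm, 16 mm high, about 0.05 kg; it fits round the lens's dome and rests on the lens's flat margin, 16 mm above the lens's underside. The other ring is only 38 mm across. This point is on its axis, half-way up (8 mm above its underside); z along the axis, up.
Mind the look-alikes: they are no part of the job. Leave any yellow look-alike of the part that bears ring_mid alone. What is shaped like the part that bears spacer_mid but orange is not meant.

How it is judged:
By the outcome, as a careful person would: the job done as asked, in the order asked, and still so for the second after the job is handed in, with the robot touching nothing.
It also fails if it takes over 58 s, if anything falls off the work surface, if the arm or the gripper's body presses on something with over 40 N, if the wrist force passes 120 N, or if a joint passes its speed limit or range.

## Working session

There is one attempt and no reset: what is moved stays moved. The work goes in short steps, Python scripts to look and compute and a tool call to move; the robot and the scene stay as the last step left them, time stands still between calls to the robot, and variables do not carry over. Pictures are saved under pics/ and viewed, about 8 in all and at most 12, crops included, and the job is handed in when it is done.

Besides the shell and the picture viewer there is one more tool, called after "Request:" by a JSON object that holds its "op" and its "data", one argument or row to a line. servo_tool: Moves the arm, as the interface text tells. Its arguments: {"type":"object","properties":{"offset":{"type":"array","items":{"type":"array","items":{"type":"number"}}},"twist":{"type":"array","items":{"type":"number"}},"jaw":{"type":"array","items":{"type":"number"}},"grip_force":{"type":"number"}},"required":["offset","twist","jaw"]}

```bash
mkdir -p pics; cat > h.py <<'E'
import numpy as np, cv2
from workcell import manip
def cap(n, fn=None):
    p=manip.capture(n)
    if fn: cv2.imwrite('pics/'+fn, p['image'][:,:,::-1])
    return p
def cloud(p):
    K=np.array(p['camera_matrix']);z=p['z_map']
    v,u=np.mgrid[:z.shape[0],:z.shape[1]]
    c=np.stack([(u-K[0,2])/K[0,0]*z,(v-K[1,2])/K[1,1]*z,z],-1)
    w=c@np.array(p['rotation']).T+np.array(p['origin']); w[z==0]=np.nan
    return w
def pix(p,X):
    K=np.array(p['camera_matrix']);c=(np.array(X)-p['origin'])@np.array(p['rotation']);c=K@c
    return c[:2]/c[2]
E
python3 - <<'E'
from h import *
ps={n:cap(n) for n in('scene','side','wrist')}
cv2.imwrite('pics/a.png',cv2.resize(np.hstack([ps['scene']['image'],ps['side']['image']])[:,:,::-1],None,fx=1,fy=1)[:, :])
cv2.imwrite('pics/scene.png',ps['scene']['image'][:,:,::-1]);cv2.imwrite('pics/side.png',ps['side']['image'][:,:,::-1])
for n,p in ps.items():
  w=cloud(p)
  print(n,np.round(p['origin'],3),np.round(p['rotation'],2).tolist())
  for l in('seat','spacer_mid','lens_mid','ring_mid'):
    for d in manip.spot_in(l,p)[:4]:
      b=np.array(d['box']);u,v=int((b[0]+b[2])/2),int((b[1]+b[3])/2)
      print(' ',l,round(d['conf'],2),b.round().tolist(),w[min(v,419),min(u,559)].round(3))
print(manip.sense())
E
```

```text
Traceback (most recent call last):
  File "h.py", line 11, in cloud
    w=c@np.array(p['rotation']).T+np.array(p['origin']); w[z==0]=np.nan
      ~~~~~~~~~~~~~~~~~~~~~~~~~~~^~~~~~~~~~~~~~~~~~~~~~
ValueError: operands could not be broadcast together with shapes (420,560) (3,)
```

View pics/scene.png

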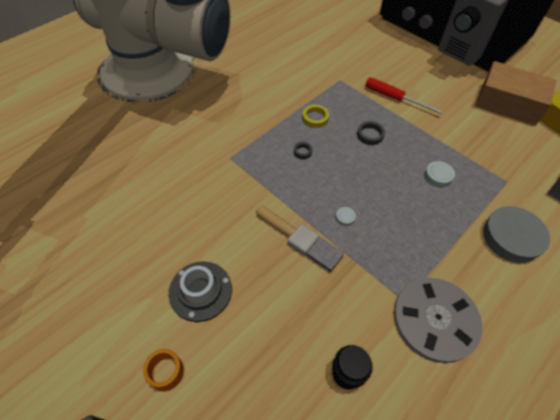

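View pics/side.png

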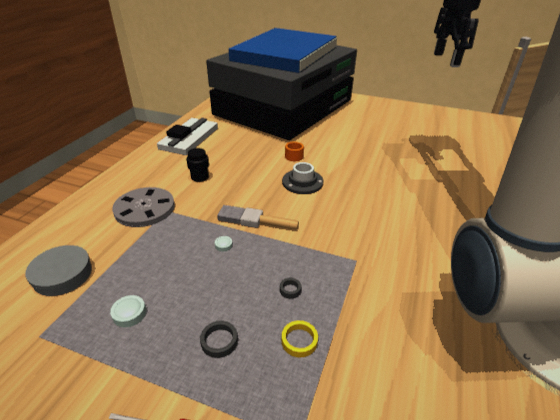

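The scene view shows the large lens at (440,173) and the small lens at (346,215). The large dark ring is at (371,132), the small dark ring at (303,150) and the yellow ring at (316,115). The holder with the spacer is at (200,285), and the orange tube is at (162,368). In the side view the large lens is at (128,310), the large ring at (219,338) and the holder at (303,178).

```bash
sed -i "s/^from workcell.*/from workcell import manip\nfrom scipy.spatial.transform import Rotation as Rn\ndef RM(p):\n    r=np.array(p['rotation'],float); return Rn.from_rotvec(r).as_matrix() if r.size==3 else r/; s/np.array(p\['rotation'\])\([.)]\)/RM(p)\1/g" h.py
python3 - <<'E'
from h import *
def fit(w,x0,zlo,zhi,r=0.05):
    m=(np.hypot(w[...,0]-x0[0],w[...,1]-x0[1])<r)&(w[...,2]>zlo)&(w[...,2]<zhi)
    P=w[m]
    if len(P)<6: return None
    c,rad=cv2.minEnclosingCircle(P[:,:2].astype(np.float32)*1000)
    return len(P),np.round(c,1),round(rad,1),np.round(np.percentile(P[:,2],[5,50,95]),4)
for n in('scene','side'):
  p=cap(n);w=cloud(p);print(n,np.round(p['origin'],3))
  seed={'scene':dict(lens=(440,173),ring=(371,124),sp=(197,272),small=(346,215)),'side':dict(lens=(128,310),ring=(219,326),sp=(303,166),small=(223,242))}[n]
  for l,(u,v) in seed.items():
    x=w[v,u];print(l,x.round(3))
    for lo,hi in ((.005,.03),(.011,.03),(.035,.06)): print('   ',lo,fit(w,x,lo,hi,.045))
  for l in('seat','spacer_mid','lens_mid','ring_mid'):
    for d in manip.spot_in(l,p)[:3]: print(' ',l,round(d['conf'],2),np.round(d['box']).tolist())
s=manip.sense();print({k:np.round(v,3).tolist() for k,v in s.items()})
E
```

```text
scene [ 0.784 -0.349  0.607]
lens [0.666 0.206 0.018]
    0.005 (559, array([663.9, 212. ]), 27.1, array([0.0076, 0.0167, 0.0201]))
    0.011 (495, array([663.9, 212. ]), 27.1, array([0.0136, 0.0171, 0.0202]))
    0.035 None
ring [0.492 0.223 0.012]
    0.005 (241, array([505.2, 205.6]), 27.9, array([0.0068, 0.0149, 0.0174]))
    0.011 (186, array([505.2, 205.7]), 27.8, array([0.012 , 0.0155, 0.0175]))
    0.035 None
sp [ 0.51  -0.248  0.032]
    0.005 (1273, array([ 511.3, -248.7]), 44.7, array([0.0085, 0.011 , 0.0258]))
    0.011 (636, array([ 513.7, -250.6]), 44.3, array([0.0112, 0.0219, 0.0278]))
    0.035 (448, array([ 525.7, -258.8]), 25.1, array([0.0364, 0.0431, 0.0451]))
small [0.6   0.01  0.014]
    0.005 (269, array([598.7,  11.8]), 17.4, array([0.0079, 0.0116, 0.0139]))
    0.011 (168, array([598.8,  11.8]), 16.5, array([0.0111, 0.0126, 0.0142]))
    0.035 None
  seat 0.86 [172.0, 260.0, 233.0, 323.0]
  spacer_mid 0.84 [143.0, 350.0, 187.0, 390.0]
  spacer_mid 0.64 [181.0, 270.0, 216.0, 305.0]
  ring_mid 0.92 [304.0, 103.0, 329.0, 128.0]
  ring_mid 0.59 [354.0, 122.0, 385.
[... 847 characters left out ...]
([0.0112, 0.0129, 0.0153]))
    0.035 None
  seat 0.59 [284.0, 170.0, 324.0, 194.0]
  spacer_mid 0.78 [286.0, 144.0, 303.0, 160.0]
  spacer_mid 0.61 [292.0, 164.0, 315.0, 183.0]
  lens_mid 0.97 [111.0, 295.0, 147.0, 326.0]
  lens_mid 0.18 [201.0, 325.0, 239.0, 357.0]
  ring_mid 0.76 [199.0, 323.0, 237.0, 359.0]
  ring_mid 0.62 [280.0, 324.0, 324.0, 357.0]
{'time': 0.65, 'q': [-1.169, 0.091, 1.231, -0.0, 1.82, -0.057], 'joint_vel': [0.001, -0.0, -0.0, 0.0, -0.0, -0.001], 'joint_efforts': [-0.0, -45.823, -41.793, -0.0, 0.001, -0.0], 'eef_pos': [0.266, -0.538, 0.242], 'tool_rot': [3.059, 0.714, 0.0], 'wrist_force': [0.357, -0.355, -0.293], 'ft_torque': [-0.0, 0.034, 0.002], 'finger_gap': 0.085}
```

Candidates:
- **Lens:** large at scene (440,173), measured r≈27; small at (346,215), r≈17. I take the large one.
- **Ring:** large dark at (371,132), r≈28; small dark at (303,150); yellow at (316,115). I take the large dark one.
- **Spacer:** the white tube in the holder at (197,285), not the orange one at (162,368).

World estimates are lens (0.663,0.210), ring (0.504,0.204) and spacer (0.525,-0.260). The next step is to move towards the lens and check with the wrist camera.

Request:
{"op": "servo_tool", "data": {
  "offset": [
    [0.049,-0.0353,0],
    [0.049,-0.0353,0],
    [0.049,-0.0353,0],
    [0.049,-0.0353,0],
    [0.049,-0.0353,0],
    [0.049,-0.0353,0],
    [0.049,-0.0353,0],
    [0.049,-0.0353,0],
    [0.049,-0.0353,0.01],
    [0.049,-0.0353,0.01],
    [0.049,-0.0353,0.01],
    [0.049,-0.0353,0.01]
  ],
  "twist": [0,0,0,0,0,0,0,0,0,0,0,0],
  "jaw": [0.085,0.085,0.085,0.085,0.085,0.085,0.085,0.085,0.085,0.085,0.085,0.085],
  "grip_force": 30
}}

```text
time: 2.15
eef_pos: [0.6061, 0.1042, 0.2022]
tool_rot: [3.059, 0.714, 0.001]
wrist_force: [0.9, 0.3, 0.9]
finger_gap: 0.0853
```

Request:
{"op": "servo_tool", "data": {
  "offset": [
    [0.049,-0.0353,0.01],
    [0.025,-0.018,0.01],
    [0,0,0],
    [0,0,0]
  ],
  "twist": [0,0,0,0],
  "jaw": [0.085,0.085,0.085,0.085]
}}

```text
time: 2.65
eef_pos: [0.648, 0.1822, 0.1825]
tool_rot: [3.059, 0.714, -0.0]
wrist_force: [-0.5, 1.0, -0.1]
finger_gap: 0.0848
```

```bash
cat >> h.py <<'E'
def blob(w,x0,zlo,zhi,r=0.045):
    m=(np.hypot(w[...,0]-x0[0],w[...,1]-x0[1])<r)&(w[...,2]>zlo)&(w[...,2]<zhi)
    P=w[m]
    if len(P)<6: return None
    c,rad=cv2.minEnclosingCircle(P[:,:2].astype(np.float32)*1000)
    return len(P),np.round(c,1),round(rad,1),np.round(np.percentile(P[:,2],[5,50,95]),4)
def totool(d):
    return Rn.from_rotvec(manip.sense()['tool_rot']).as_matrix().T@np.array(d)
E
python3 - <<'E'
from h import *
p=cap('wrist','w1.png');w=cloud(p);s=manip.sense()
print(s['time'],s['eef_pos'],s['tool_rot'],s['wrist_force'],p['origin'])
for zl in(.006,.011,.014):print(blob(w,(.663,.21),zl,.03))
for x in ((.663,.21,.016),):print(pix(p,x))
for d in manip.spot_in('lens_mid',p)[:3]: print(d)
print(totool(np.array([.663,.21,.16])-s['eef_pos']))
E
```

```text
2.7 [0.64806695 0.18179735 0.18312236] [3.05921139e+00 7.12846415e-01 1.31951685e-03] [ 0.24991807  0.45544325 -0.33566152] [0.71748487 0.21628245 0.31390173]
(2566, array([663.7, 208.9]), 26.0, array([0.0148, 0.0172, 0.02  ]))
(2545, array([663.7, 208.9]), 26.0, array([0.0149, 0.0172, 0.02  ]))
(2530, array([663.5, 209. ]), 26.0, array([0.0149, 0.0173, 0.02  ]))Traceback (most recent call last):
  File "<stdin>", line 5, in <module>
  File "h.py", line 17, in pix
    K=np.array(p['camera_matrix']);c=(np.array(X)-p['origin'])@np.array(p['rotation']);c=K@c
                                                                                         ~^~
ValueError: matmul: Input operand 1 does not have enough dimensions (has 0, gufunc core with signature (n?,k),(k,m?)->(n?,m?) requires 1)
```

View pics/w1.png

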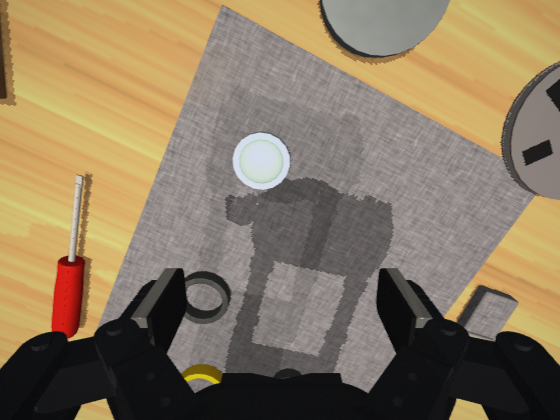

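The wrist view shows the large lens alone at (262,160), with r = 26.0 mm and centre (0.6636,0.209). The large ring is at (205,297). I'll descend over the lens and grip.

Request:
{"op": "servo_tool", "data": {
  "offset": [
    [0.026,-0.0175,0.03],
    [0,0,0.045],
    [0,0,0.045],
    [0,0,0.03],
    [0,0,0.015],
    [0,0,0.006],
    [0,0,0],
    [0,0,0]
  ],
  "twist": [0,0,0,0,0,0,0,0],
  "jaw": [0.085,0.085,0.085,0.085,0.085,0.085,0.085,0.07]
}}

```text
time: 3.7
eef_pos: [0.6646, 0.2102, 0.0133]
tool_rot: [-3.059, -0.714, -0.005]
wrist_force: [-0.3, -0.0, -0.1]
finger_gap: 0.0706
```

Request:
{"op": "servo_tool", "data": {
  "offset": [
    [0,0,0],
    [0,0,0],
    [0,0,0],
    [0,0,0]
  ],
  "twist": [0,0,0,0],
  "jaw": [0.06,0.052,0.045,0.045]
}}

```text
time: 4.2
eef_pos: [0.664, 0.2102, 0.0122]
tool_rot: [-3.059, -0.715, -0.002]
wrist_force: [-0.3, -0.2, 4.9]
finger_gap: 0.0504
```

Request:
{"op": "servo_tool", "data": {
  "offset": [
    [0,0,0],
    [0,0,0],
    [0,0,-0.01],
    [0,0,-0.03],
    [0,0,-0.04],
    [0,0,-0.04],
    [0,0,0],
    [0,0,0]
  ],
  "twist": [0,0,0,0,0,0,0,0],
  "jaw": [0.045,0.045,0.045,0.045,0.045,0.045,0.045,0.045]
}}

```text
time: 5.2
eef_pos: [0.6632, 0.2098, 0.1299]
tool_rot: [3.059, 0.714, -0.003]
wrist_force: [-0.2, -0.4, -0.9]
finger_gap: 0.0505
```

```bash
python3 - <<'E'
from h import *
s=manip.sense();print(s['time'],s['eef_pos'],s['wrist_force'],s['finger_gap'])
p=cap('wrist');im=[p['image']]
w=cloud(p);e=s['eef_pos']
print(blob(w,e,e[2]-.03,e[2]+.02,.04))
q=cap('side');w=cloud(q)
print(blob(w,e,e[2]-.03,e[2]+.0,.04))
K=np.array(q['camera_matrix'],float);c=K@(RM(q).T@(np.array(e)-q['origin']));u,v=(c[:2]/c[2]).astype(int);print(u,v)
a=q['image'][max(v-60,0):v+60,max(u-70,0):u+70];a=cv2.resize(a,(490,420))
cv2.imwrite('pics/g1.png',cv2.resize(np.hstack([p['image'],a]),(800,320))[:,:,::-1])
E
```

```text
5.2 [0.66317726 0.20984424 0.12994082] [-0.17422253 -0.40658818 -0.90298709] 0.050510561350743284
(13122, array([668.9, 212. ]), 39.0, array([0.1262, 0.135 , 0.1452]))
(187, array([651.7, 217.3]), 28.6, array([0.1175, 0.1241, 0.1293]))
108 255
```

View pics/g1.png

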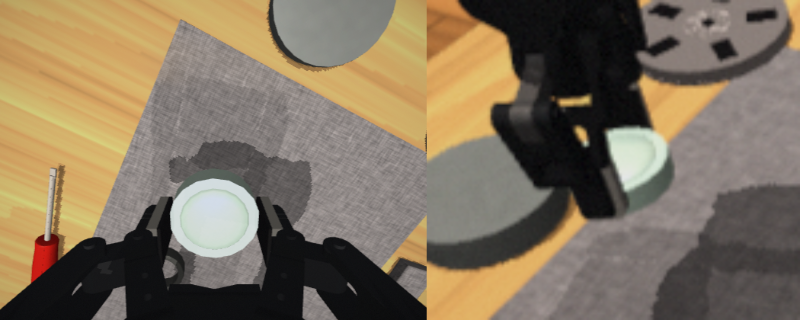

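The lens is held level-looking between the pads, at left view (215,218). I'll measure its pose in the hand.

```bash
cat >> h.py <<'E'
def inhand(p,e,lo,hi,hsv=None,r=.04):
    w=cloud(p);g=p['image'].astype(int).min(2)
    m=(np.hypot(w[...,0]-e[0],w[...,1]-e[1])<r)&(w[...,2]>e[2]+lo)&(w[...,2]<e[2]+hi)
    m&=(g>110) if hsv is None else hsv
    m=m.astype(np.uint8);n,l,st,_=cv2.connectedComponentsWithStats(m)
    k=1+st[1:,4].argmax();P=w[l==k]
    c,rad=cv2.minEnclosingCircle(P[:,:2].astype(np.float32)*1000)
    return P,np.array(c),rad
E
python3 - <<'E'
from h import *
s=manip.sense();e=s['eef_pos'];p=cap('wrist')
P,c,r=inhand(p,e,-.015,.03)
print(len(P),c,r,np.percentile(P[:,2],[2,10,30,50,90,98])-e[2],e, 'off tool mm',totool([*(c/1000-e[:2]),0])*1e3)
d=np.hypot(*(P[:,:2]-c/1000).T);M=P[(d>.0215)&(d<.025)]
A=np.c_[M[:,:2]-c/1000,np.ones(len(M))];print(np.linalg.lstsq(A,M[:,2]-e[2],rcond=None)[0])
q=cap('scene');w=cloud(q);print('spacer',blob(w,(.525,-.26),.0405,.06,.035))
t=np.array([.525,-.260,.16]);print(totool(t-e))
E
```

```text
9547 [661.6607666  209.21472168] 26.628767013549805 [0.00253996 0.00309478 0.00379721 0.0049754  0.00726468 0.0079012 ] [0.66263226 0.20970514 0.12845062] off tool mm [-1.08821457  0.00948012  0.00452789]
[-0.00411309 -0.00205395  0.00354081]
spacer (356, array([ 525.6, -259.1]), 25.3, array([0.0415, 0.0435, 0.0454]))
[-0.33150232  0.36018131 -0.03060328]
```

Request:
{"op": "servo_tool", "data": {
  "offset": [
    [-0.02,0.018,-0.015],
    [-0.039,0.036,-0.015],
    [-0.039,0.036,0],
    [-0.039,0.036,0],
    [-0.039,0.036,0],
    [-0.039,0.036,0],
    [-0.039,0.036,0],
    [-0.039,0.036,0],
    [-0.039,0.036,0],
    [-0.039,0.036,0],
    [-0.02,0.018,0],
    [0,0,0]
  ],
  "twist": [0,0,0,0,0,0,0,0,0,0,0,0],
  "jaw": [0.045,0.045,0.045,0.045,0.045,0.045,0.045,0.045,0.045,0.045,0.045,0.045]
}}

```text
time: 6.9
eef_pos: [0.4713, -0.2874, 0.1602]
tool_rot: [-3.059, -0.709, 0.002]
wrist_force: [1.0, 0.1, -2.0]
finger_gap: 0.0506
```

Request:
{"op": "servo_tool", "data": {
  "offset": [
    [0,0,0],
    [0,0,0]
  ],
  "twist": [0,0],
  "jaw": [0.045,0.045]
}}

```text
time: 7.15
eef_pos: [0.4729, -0.2848, 0.161]
tool_rot: [-3.058, -0.717, 0.0]
wrist_force: [-0.6, 0.2, -1.2]
finger_gap: 0.0508
```

```bash
python3 - <<'E'
from h import *
s=manip.sense();e=s['eef_pos'];p=cap('wrist','w2.png');w=cloud(p);print(s['time'],e,s['wrist_force'],s['finger_gap'],s['tool_rot'])
for lo in(.039,.0415):print('spacer',blob(w,(.525,-.26),lo,.055,.04))
print('rim',blob(w,(.525,-.26),.019,.03,.055),'base',blob(w,(.525,-.26),.006,.015,.075))
P,c,r=inhand(p,e,-.015,.03);print(c,r,totool([*(c/1000-e[:2]),0])*1e3,np.median(P[:,2])-e[2])
E
```

```text
7.15 [ 0.47292398 -0.28481145  0.16102601] [-0.62341154  0.17135213 -1.22766654] 0.050803431814610216 [-3.05815046e+00 -7.16647631e-01  1.68666596e-04]
spacer (1561, array([ 524.3, -262.4]), 24.9, array([0.0416, 0.0435, 0.0447]))
spacer (1491, array([ 524.4, -262.4]), 24.8, array([0.0422, 0.0436, 0.0447]))
rim (2018, array([ 524.3, -262.5]), 33.9, array([0.0218, 0.0235, 0.0252])) base (7581, array([ 524.4, -262.7]), 50.0, array([0.0086, 0.0098, 0.0114]))
[ 472.06851196 -285.23080444] 26.60154151916504 [-9.52712528e-01 -4.46866302e-03 -1.07931355e-04] 0.005103329119079875
```

View pics/w2.png

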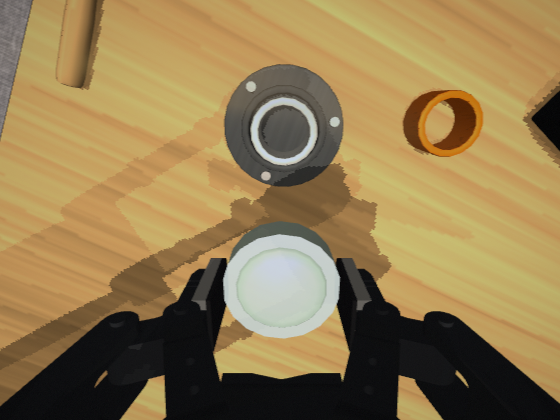

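The wrist view shows the spacer ring at (284,131) in the holder, the lens in hand at (281,285) and the orange tube clear at (450,122). The spacer is at (0.5244,-0.2624), so the lens has to shift by tool x +57 mm and y +2.7 mm.

Request:
{"op": "servo_tool", "data": {
  "offset": [
    [0.03,0.0015,0],
    [0.027,0.0012,0],
    [0,0,0.04],
    [0,0,0.03],
    [0,0,0.015],
    [0,0,0.008],
    [0,0,0],
    [0,0,0]
  ],
  "twist": [0,0,0,0,0,0,0,0],
  "jaw": [0.045,0.045,0.045,0.045,0.045,0.045,0.045,0.045]
}}

```text
time: 8.2
eef_pos: [0.5255, -0.2635, 0.0699]
tool_rot: [3.058, 0.714, 0.003]
wrist_force: [-0.5, 1.1, -1.5]
finger_gap: 0.0508
```

```bash
python3 - <<'E'
from h import *
s=manip.sense();e=np.array(s['eef_pos']);print(s['time'],e,s['wrist_force'])
p=cap('wrist');P,c,r=inhand(p,e,-.015,.03);print('lens',c,r,np.median(P[:,2]))
out=[]
for n in('scene','side'):
    q=cap(n);K=np.array(q['camera_matrix'],float);x=K@(RM(q).T@(np.array([.524,-.262,.05])-q['origin']));u,v=(x[:2]/x[2]).astype(int)
    out.append(cv2.resize(q['image'][v-45:v+45,u-45:u+45],(400,400),interpolation=cv2.INTER_CUBIC))
cv2.imwrite('pics/pl.png',np.hstack(out)[:,:,::-1])
E
```

```text
8.2 [ 0.52546649 -0.26349948  0.0698609 ] [-0.45951923  1.08904934 -1.4567406 ]
lens [ 524.53259277 -264.04986572] 26.447002410888672 0.07491481398288015
```

View pics/pl.png

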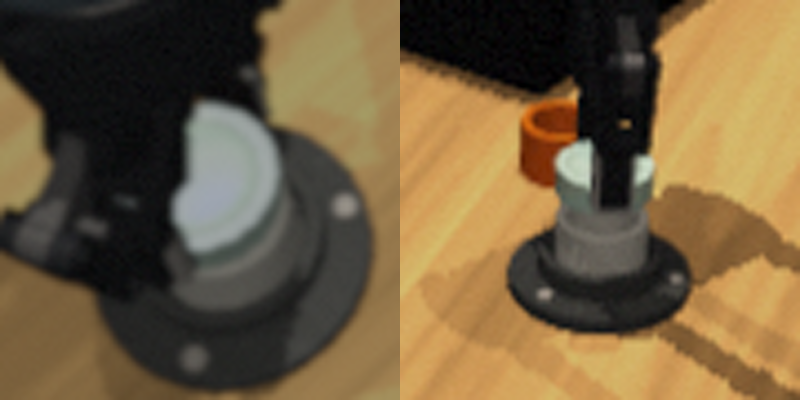

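The lens hangs centred above the spacer in both views: side lens at (604,175) over the tube at (602,240). I'll lower it slowly, watching the force.

Request:
{"op": "servo_tool", "data": {
  "offset": [
    [0,0,0.004],
    [0,0,0.003],
    [0,0,0.002],
    [0,0,0],
    [0,0,0]
  ],
  "twist": [0,0,0,0,0],
  "jaw": [0.045,0.045,0.045,0.045,0.045]
}}

```text
time: 8.98
eef_pos: [0.5248, -0.2631, 0.0593]
tool_rot: [3.059, 0.714, 0.0]
wrist_force: [0.1, -0.1, -1.2]
finger_gap: 0.0503
```

Request:
{"op": "servo_tool", "data": {
  "offset": [
    [0,0,0.001],
    [0,0,0]
  ],
  "twist": [0,0],
  "jaw": [0.045,0.045]
}}

```text
time: 9.22
eef_pos: [0.5248, -0.2631, 0.0582]
tool_rot: [-3.059, -0.714, 0.0]
wrist_force: [0.6, -0.5, -0.6]
finger_gap: 0.0506
```

Request:
{"op": "servo_tool", "data": {
  "offset": [
    [0,0,0.001],
    [0,0,0]
  ],
  "twist": [0,0],
  "jaw": [0.045,0.045]
}}

```text
time: 9.48
eef_pos: [0.5247, -0.2631, 0.0571]
tool_rot: [-3.059, -0.714, 0.0]
wrist_force: [0.9, -0.5, -1.0]
finger_gap: 0.0508
```

Request:
{"op": "servo_tool", "data": {
  "offset": [
    [0,0,0.0005],
    [0,0,0]
  ],
  "twist": [0,0],
  "jaw": [0.045,0.045]
}}

```text
time: 9.72
eef_pos: [0.5248, -0.2631, 0.0567]
tool_rot: [-3.059, -0.714, 0.0]
wrist_force: [-0.2, -0.0, -1.0]
finger_gap: 0.0505
```

Request:
{"op": "servo_tool", "data": {
  "offset": [
    [0,0,0.0007],
    [0,0,0]
  ],
  "twist": [0,0],
  "jaw": [0.045,0.045]
}}

```text
time: 9.98
eef_pos: [0.5248, -0.2632, 0.0562]
tool_rot: [3.059, 0.714, 0.0]
wrist_force: [0.3, -0.1, -0.4]
finger_gap: 0.0507
```

Request:
{"op": "servo_tool", "data": {
  "offset": [
    [0,0,0.0007],
    [0,0,0]
  ],
  "twist": [0,0],
  "jaw": [0.045,0.045]
}}

```text
time: 10.22
eef_pos: [0.5249, -0.2632, 0.0562]
tool_rot: [3.059, 0.714, 0.001]
wrist_force: [-3.0, 1.6, 4.9]
finger_gap: 0.0506
```

Contact is felt at 5 N. I'll release and rise.

Request:
{"op": "servo_tool", "data": {
  "offset": [
    [0,0,0],
    [0,0,0],
    [0,0,0],
    [0,0,0],
    [0,0,0],
    [0,0,-0.01],
    [0,0,-0.03],
    [0,0,-0.05],
    [0,0,-0.03],
    [-0.05,0,0],
    [0,0,0],
    [0,0,0]
  ],
  "twist": [0,0,0,0,0,0,0,0,0,0,0,0],
  "jaw": [0.053,0.056,0.065,0.085,0.085,0.085,0.085,0.085,0.085,0.085,0.085,0.085]
}}

```text
time: 11.72
eef_pos: [0.4801, -0.2853, 0.1759]
tool_rot: [3.059, 0.713, 0.001]
wrist_force: [-0.7, -0.5, 0.1]
finger_gap: 0.0851
```

```bash
python3 - <<'E'
from h import *
s=manip.sense();e=np.array(s['eef_pos']);print(s['time'],e,s['wrist_force'],s['finger_gap'])
p=cap('wrist','w3.png');w=cloud(p)
print('lens',blob(w,(.5244,-.2624),.055,.075,.04));print('rim',blob(w,(.5244,-.2624),.019,.03,.055),'base',blob(w,(.525,-.26),.006,.015,.075))
m=(np.hypot(w[...,0]-.5244,w[...,1]+.2624)<.026)&(np.hypot(w[...,0]-.5244,w[...,1]+.2624)>.021)&(w[...,2]>.05)
M=w[m];print(np.linalg.lstsq(np.c_[M[:,:2]-[.5244,-.2624],np.ones(len(M))],M[:,2],rcond=None)[0])
q=cap('scene');W=cloud(q);print('ring scene',blob(W,(.504,.204),.011,.03))
print('to ring',totool(np.array([.504,.204,.18])-e))
E
```

```text
11.725 [ 0.48012246 -0.28525812  0.1758985 ] [-0.69771759 -0.45780472  0.08130054] 0.08512115476867783
lens (3881, array([ 524.5, -264.5]), 25.9, array([0.059 , 0.0613, 0.064 ]))
rim (1039, array([ 524.5, -262.5]), 33.8, array([0.022 , 0.0236, 0.0248])) base (5169, array([ 524.4, -262.5]), 50.1, array([0.0086, 0.0098, 0.0114]))
[-0.0010644  -0.00354772  0.05982366]
ring scene (253, array([505.4, 205.6]), 28.6, array([0.0116, 0.0154, 0.0174]))
to ring [ 0.23832316 -0.42795673 -0.00394649]
```

View pics/w3.png

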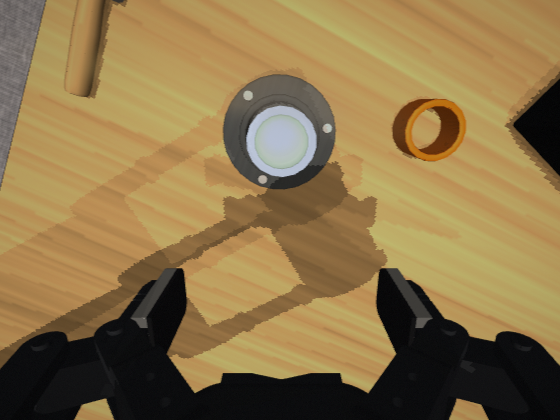

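The lens lies flat on the spacer at (281,140), with its margin at z = 0.060 and released. It reads 2 mm off the holder's axis in y. I'll check it against the spacer's wall with the fixed cameras.

```bash
cat >> h.py <<'E'
from scipy.optimize import least_squares
def wall(w,x0,lo,hi,R):
    m=(np.hypot(w[...,0]-x0[0],w[...,1]-x0[1])<R+.008)&(np.hypot(w[...,0]-x0[0],w[...,1]-x0[1])>R-.008)&(w[...,2]>lo)&(w[...,2]<hi)
    P=w[m][:,:2]
    f=least_squares(lambda c:np.hypot(*(P-c).T)-R,x0[:2],loss='soft_l1',f_scale=.001)
    return len(P),(f.x*1e3).round(1)
E
python3 - <<'E'
from h import *
for n in('scene','side'):
    q=cap(n);W=cloud(q)
    print(n,'spacer',wall(W,(.524,-.262),.028,.041,.025),'lens',wall(W,(.524,-.262),.047,.057,.026),'rim',wall(W,(.524,-.262),.013,.021,.034),'lens top',blob(W,(.524,-.263),.056,.08,.035))
E
```

```text
scene spacer (91, array([ 525. , -258.8])) lens (103, array([ 525.3, -260.5])) rim (133, array([ 524.4, -259.8])) lens top (931, array([ 525.6, -260.9]), 26.4, array([0.0584, 0.0613, 0.0644]))
side spacer (99, array([ 523.9, -262.9])) lens (82, array([ 524.1, -264.4])) rim (91, array([ 523.9, -262.6])) lens top (236, array([ 523.8, -264.1]), 27.4, array([0.0574, 0.0617, 0.0651]))
```

All three cameras agree that the lens sits about 1.7 mm off the spacer towards -y. It's cheap to mend: I'll regrip at the release pose, lift a little, shift and set it down again.

Request:
{"op": "servo_tool", "data": {
  "offset": [
    [0.05,0,0],
    [0,0,0.04],
    [0,0,0.045],
    [0,0,0.025],
    [0,0,0.009],
    [0,0,0],
    [0,0,0],
    [0,0,0],
    [0,0,0],
    [0,0,0],
    [0,0,0]
  ],
  "twist": [0,0,0,0,0,0,0,0,0,0,0],
  "jaw": [0.085,0.085,0.085,0.085,0.085,0.085,0.07,0.058,0.053,0.045,0.045]
}}

```text
time: 13.3
eef_pos: [0.5252, -0.2634, 0.0575]
tool_rot: [3.058, 0.714, 0.002]
wrist_force: [-1.7, 0.3, 5.0]
finger_gap: 0.051
```

Request:
{"op": "servo_tool", "data": {
  "offset": [
    [0,0,-0.004],
    [0,0,0],
    [0.0008,-0.0015,0],
    [0,0,0],
    [0,0,0.003],
    [0,0,0],
    [0,0,0]
  ],
  "twist": [0,0,0,0,0,0,0],
  "jaw": [0.045,0.045,0.045,0.045,0.045,0.045,0.045]
}}

```text
time: 14.18
eef_pos: [0.525, -0.2614, 0.0576]
tool_rot: [3.059, 0.714, 0.001]
wrist_force: [0.2, 0.2, 1.3]
finger_gap: 0.0505
```

Request:
{"op": "servo_tool", "data": {
  "offset": [
    [0,0,0.0007],
    [0,0,0]
  ],
  "twist": [0,0],
  "jaw": [0.045,0.045]
}}

```text
time: 14.42
eef_pos: [0.525, -0.2615, 0.0575]
tool_rot: [3.059, 0.714, 0.001]
wrist_force: [-1.5, 1.1, 5.4]
finger_gap: 0.0503
```

Request:
{"op": "servo_tool", "data": {
  "offset": [
    [0,0,0],
    [0,0,0],
    [0,0,0],
    [0,0,0],
    [0,0,0],
    [0,0,-0.01],
    [0,0,-0.03],
    [0,0,-0.05],
    [0,0,-0.03],
    [-0.05,0,0],
    [0,0,0],
    [0,0,0]
  ],
  "twist": [0,0,0,0,0,0,0,0,0,0,0,0],
  "jaw": [0.053,0.056,0.065,0.085,0.085,0.085,0.085,0.085,0.085,0.085,0.085,0.085]
}}

```text
time: 15.92
eef_pos: [0.4802, -0.2835, 0.1772]
tool_rot: [3.059, 0.714, 0.001]
wrist_force: [0.4, -0.1, -0.0]
finger_gap: 0.0853
```

```bash
python3 - <<'E'
from h import *
s=manip.sense();e=np.array(s['eef_pos']);print(s['time'],e)
w=cloud(cap('wrist'));print('lens',blob(w,(.5244,-.2624),.055,.075,.04),'rim',blob(w,(.5244,-.2624),.019,.03,.055))
for n in('scene','side'):
    W=cloud(cap(n))
    print(n,'spacer',wall(W,(.524,-.262),.028,.041,.025),'lens',wall(W,(.524,-.262),.047,.057,.026),'rim',wall(W,(.524,-.262),.013,.021,.034))
print('to ring',totool(np.array([.504,.204,.18])-e))
E
```

```text
15.925 [ 0.48019624 -0.28353696  0.17721228]
lens (3833, array([ 524.5, -262.7]), 25.9, array([0.059 , 0.0613, 0.064 ])) rim (1049, array([ 524.4, -262.5]), 33.9, array([0.022 , 0.0236, 0.0248]))
scene spacer (102, array([ 525. , -258.6])) lens (93, array([ 525.1, -258.9])) rim (116, array([ 524.4, -259.5]))
side spacer (99, array([ 523.9, -262.8])) lens (75, array([ 524. , -262.7])) rim (80, array([ 524.2, -262.4]))
to ring [ 0.23757804 -0.42639954 -0.00260399]
```

The lens is now centred within about 0.3 mm in all three views. Next is the ring.

Request:
{"op": "servo_tool", "data": {
  "offset": [
    [0.012,-0.0266,0],
    [0.0235,-0.0533,0],
    [0.0235,-0.0533,0],
    [0.0235,-0.0533,0],
    [0.0235,-0.0533,0],
    [0.0235,-0.0533,0],
    [0.0235,-0.0533,0],
    [0.0235,-0.0533,0],
    [0.012,-0.0266,0],
    [0,0,0],
    [0,0,0],
    [0,0,0]
  ],
  "twist": [0,0,0,0,0,0,0,0,0,0,0,0],
  "jaw": [0.085,0.085,0.085,0.085,0.085,0.085,0.085,0.085,0.085,0.085,0.085,0.085]
}}

```text
time: 17.58
eef_pos: [0.4605, 0.1812, 0.1767]
tool_rot: [3.06, 0.712, -0.0]
wrist_force: [0.3, -0.3, 0.7]
finger_gap: 0.085
```

```bash
python3 - <<'E'
from h import *
s=manip.sense();e=np.array(s['eef_pos']);print(s['time'],e,s['q'])
p=cap('wrist','w4.png');w=cloud(p)
b=blob(w,(.504,.204),.008,.03,.04);print('ring',b,b and totool([*(b[1]/1000-e[:2]),0.012-e[2]]))
E
```

```text
17.575 [0.46045963 0.18119257 0.1767024 ] [ 3.06322794e-01 -1.97025501e-01  1.62459528e+00 -2.93838165e-04
  1.71405530e+00  1.41968916e+00]
ring (1487, array([504. , 202.3]), 27.9, array([0.013 , 0.0155, 0.0168])) [0.04838927 0.00024326 0.16470151]
```

View pics/w4.png

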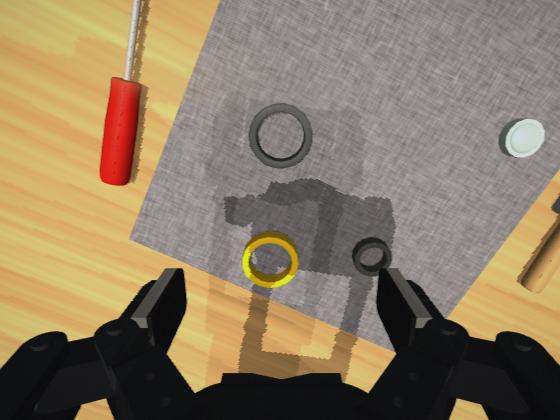

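The wrist view shows the large dark ring at (281,135), r = 27.9 mm, centre (0.504,0.2023). The yellow ring at (270,261) and the small dark ring at (372,257) are clear of the fingers. I'll grip.

Request:
{"op": "servo_tool", "data": {
  "offset": [
    [0.048,0.0,0.0],
    [0,0,0.04],
    [0,0,0.05],
    [0,0,0.045],
    [0,0,0.02],
    [0,0,0.0085],
    [0,0,0],
    [0,0,0],
    [0,0,0],
    [0,0,0],
    [0,0,0],
    [0,0,0]
  ],
  "twist": [0,0,0,0,0,0,0,0,0,0,0,0],
  "jaw": [0.085,0.085,0.085,0.085,0.085,0.085,0.085,0.07,0.058,0.05,0.05,0.05]
}}

```text
time: 19.12
eef_pos: [0.5041, 0.2038, 0.0148]
tool_rot: [-3.059, -0.714, -0.004]
wrist_force: [-0.9, -0.6, 6.1]
finger_gap: 0.0535
```

Request:
{"op": "servo_tool", "data": {
  "offset": [
    [0,0,0],
    [0,0,-0.01],
    [0,0,-0.04],
    [0,0,-0.05],
    [0,0,-0.045],
    [0,0,0],
    [0,0,0]
  ],
  "twist": [0,0,0,0,0,0,0],
  "jaw": [0.05,0.05,0.05,0.05,0.05,0.05,0.05]
}}

```text
time: 20.0
eef_pos: [0.5029, 0.2033, 0.1576]
tool_rot: [3.059, 0.714, -0.001]
wrist_force: [-0.1, -0.4, -1.3]
finger_gap: 0.0535
```

```bash
python3 - <<'E'
from h import *
s=manip.sense();e=np.array(s['eef_pos']);p=cap('wrist');print(s['time'],e,s['wrist_force'],s['finger_gap'])
w=cloud(p)
m=(np.abs(w[...,2]-e[2]-.004)<.006)&(np.hypot(w[...,0]-e[0],w[...,1]-e[1])<.0295)
T=np.array([totool([*(x[:2]-e[:2]),x[2]-e[2]]) for x in w[m][::7]])
print(len(T),np.percentile(T,[1,50,99],axis=0)*1e3)
cv2.imwrite('pics/g2.png',p['image'][:,:,::-1])
print(totool(np.array([.525,-.2615,.16])-e))
E
```

```text
20.0 [0.50294883 0.20332307 0.15757112] [-0.05064668 -0.42684389 -1.33236305] 0.053456947616386204
768 [[-26.23207514 -26.39077194  -8.96782367]
 [  2.4076056   -0.05388287  -0.80891441]
 [ 26.69873571  27.50310353   1.79571204]]
[-0.18611607  0.42650794 -0.00210422]
```

View pics/g2.png

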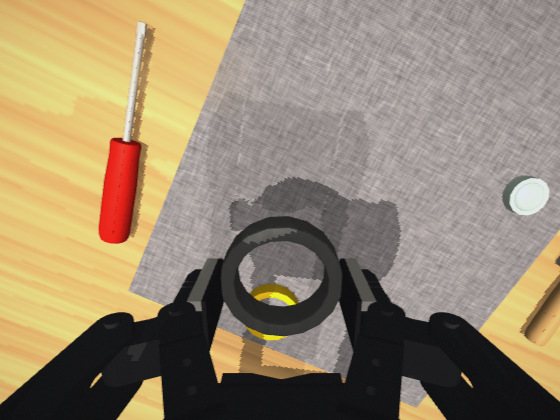

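The ring is held at (282,275), level and with the jaws centred. I'll carry it to the stack, stopping about 57 mm short in tool x to measure both parts in one picture as before.

Request:
{"op": "servo_tool", "data": {
  "offset": [
    [-0.012,0.0213,-0.003],
    [-0.0304,0.0533,0],
    [-0.0304,0.0533,0],
    [-0.0304,0.0533,0],
    [-0.0304,0.0533,0],
    [-0.0304,0.0533,0],
    [-0.0304,0.0533,0],
    [-0.0304,0.0533,0],
    [-0.018,0.032,0],
    [0,0,0],
    [0,0,0],
    [0,0,0]
  ],
  "twist": [0,0,0,0,0,0,0,0,0,0,0,0],
  "jaw": [0.05,0.05,0.05,0.05,0.05,0.05,0.05,0.05,0.05,0.05,0.05,0.05]
}}

```text
time: 21.55
eef_pos: [0.4746, -0.2851, 0.1607]
tool_rot: [-3.058, -0.717, 0.001]
wrist_force: [0.9, 0.4, -0.1]
finger_gap: 0.0535
```

```bash
python3 - <<'E'
from h import *
E=[];L=[];Rg=[]
for i in range(6):
    p=cap('wrist');s=manip.sense();e=np.array(s['eef_pos']);E.append(e);w=cloud(p)
    R=Rn.from_rotvec([3.059,.714,0]).as_matrix()
    b=blob(w,(.5244,-.2624),.055,.075,.04);L.append((b[1]/1000-e[:2]))
    t=(w-np.r_[e[:2],e[2]])@R
    g=p['image'].max(2)<90
    top=g&(np.abs(t[...,2]+.0025)<.005)&(np.hypot(t[...,0],t[...,1])<.033)&(np.abs(t[...,1])<.024)
    T=t[top];rr=np.hypot(T[:,0],T[:,1])
    O=[T[(np.abs(T[:,1]-y)<.001),0] for y in np.arange(-.018,.0181,.004)]
    # midpoints of outer extremes
    Rg.append(np.median([(np.percentile(o,1.5)+np.percentile(o,98.5))/2 for o in O if len(o)>20]))
    if i==0: print(len(T),np.percentile(T[:,2],[5,50,95]),[ (round(o.min()*1e3,1),round(o.max()*1e3,1)) for o in O])
E=np.mean(E,0);print(s['time'],E,s['finger_gap'],'ring x in tool',np.mean(Rg)*1e3)
l=np.mean(L,0);print('lens rel tool mm',R.T@np.r_[l,0]*1e3, 'abs',(E[:2]+l)*1e3)
print('to release TCP',R.T@(np.array([.525,-.2615,.16])-E)*1e3)
E
```

```text
4380 [-0.0014334  -0.00038181  0.00156223] [(np.float64(-21.1), np.float64(20.4)), (np.float64(-23.9), np.float64(23.7)), (np.float64(-26.3), np.float64(25.3)), (np.float64(-27.5), np.float64(26.9)), (np.float64(-28.2), np.float64(27.1)), (np.float64(-28.0), np.float64(27.4)), (np.float64(-26.7), np.float64(26.8)), (np.float64(-26.1), np.float64(25.6)), (np.float64(-23.7), np.float64(24.0)), (np.float64(-22.1), np.float64(21.3))]
21.85 [ 0.47465674 -0.28555629  0.16124567] 0.053512413917646724 ring x in tool 0.12681501471252898
lens rel tool mm [ 5.47966639e+01  1.60100348e+00 -4.03637572e-03] abs [ 524.5        -262.73333333]
to release TCP [55.79110116  0.7160124   1.24123341]
```

Request:
{"op": "servo_tool", "data": {
  "offset": [
    [0.03,0.0005,0],
    [0.0252,0,0],
    [0,0,0.03],
    [0,0,0.025],
    [0,0,0.015],
    [0,0,0.005],
    [0,0,0],
    [0,0,0]
  ],
  "twist": [0,0,0,0,0,0,0,0],
  "jaw": [0.05,0.05,0.05,0.05,0.05,0.05,0.05,0.05]
}}

```text
time: 22.85
eef_pos: [0.5247, -0.2628, 0.0876]
tool_rot: [3.058, 0.714, 0.002]
wrist_force: [0.5, -0.8, -1.1]
finger_gap: 0.0534
```

```bash
python3 - <<'E'
from h import *
R=Rn.from_rotvec([3.059,.714,0]).as_matrix()
E=[];I=[]
for i in range(4):
    p=cap('wrist');E.append(manip.sense()['eef_pos'])
E=np.mean(E,0);print(manip.sense()['time'],E,'to release TCP',R.T@(np.array([.525,-.2615,E[2]])-E)*1e3)
out=[p['image'][190:370,190:370]]
for n in('scene','side'):
    q=cap(n);K=np.array(q['camera_matrix'],float);x=K@(RM(q).T@(np.array([.524,-.262,.06])-q['origin']));u,v=(x[:2]/x[2]).astype(int)
    out.append(q['image'][v-45:v+45,u-45:u+45])
cv2.imwrite('pics/pr.png',np.hstack([cv2.resize(o,(266,266),interpolation=cv2.INTER_CUBIC) for o in out])[:,:,::-1])
E
```

```text
23.05 [ 0.52452547 -0.26269994  0.08723244] to release TCP [ 9.56709725e-01 -8.65875219e-01 -3.92914133e-04]
```

View pics/pr.png

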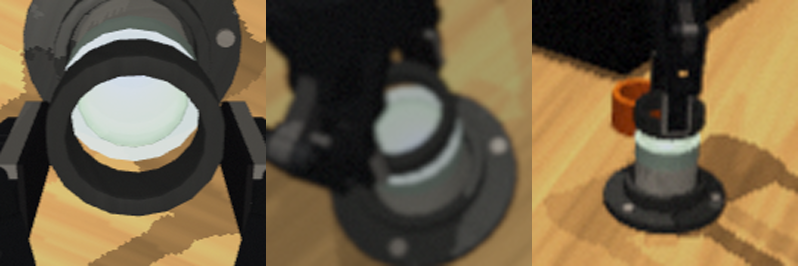

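The left crop shows the ring hole centred at x≈136 and the lens dome at x≈132, so the ring is about 1 mm too far in +y. The TCP reading agrees. I'll correct by -0.9 mm and lower.

Request:
{"op": "servo_tool", "data": {
  "offset": [
    [0,-0.0009,0.004],
    [0,0,0.003],
    [0,0,0.002],
    [0,0,0],
    [0,0,0]
  ],
  "twist": [0,0,0,0,0],
  "jaw": [0.05,0.05,0.05,0.05,0.05]
}}

```text
time: 23.78
eef_pos: [0.5238, -0.2617, 0.0773]
tool_rot: [3.059, 0.714, 0.0]
wrist_force: [1.1, -0.5, -0.2]
finger_gap: 0.0536
```

Request:
{"op": "servo_tool", "data": {
  "offset": [
    [0,0,0.001],
    [0,0,0]
  ],
  "twist": [0,0],
  "jaw": [0.05,0.05]
}}

```text
time: 24.02
eef_pos: [0.5237, -0.2616, 0.0762]
tool_rot: [3.059, 0.714, 0.0]
wrist_force: [-0.7, -1.3, -1.8]
finger_gap: 0.0537
```

Request:
{"op": "servo_tool", "data": {
  "offset": [
    [0,0,0.001],
    [0,0,0]
  ],
  "twist": [0,0],
  "jaw": [0.05,0.05]
}}

```text
time: 24.28
eef_pos: [0.5237, -0.2616, 0.0751]
tool_rot: [-3.059, -0.714, 0.0]
wrist_force: [0.3, -0.4, 0.1]
finger_gap: 0.0538
```

Request:
{"op": "servo_tool", "data": {
  "offset": [
    [0,0,0.0006],
    [0,0,0]
  ],
  "twist": [0,0],
  "jaw": [0.05,0.05]
}}

```text
time: 24.52
eef_pos: [0.5238, -0.2616, 0.0748]
tool_rot: [3.059, 0.714, 0.0]
wrist_force: [0.0, -0.1, 1.5]
finger_gap: 0.0537
```

Request:
{"op": "servo_tool", "data": {
  "offset": [
    [0,0,0.0006],
    [0,0,0]
  ],
  "twist": [0,0],
  "jaw": [0.05,0.05]
}}

```text
time: 24.78
eef_pos: [0.5238, -0.2617, 0.0748]
tool_rot: [3.059, 0.714, 0.001]
wrist_force: [-2.7, 0.2, 5.5]
finger_gap: 0.0536
```

Contact is felt at the expected height. I'll release, rise and check.

Request:
{"op": "servo_tool", "data": {
  "offset": [
    [0,0,0],
    [0,0,0],
    [0,0,0],
    [0,0,0],
    [0,0,0],
    [0,0,-0.01],
    [0,0,-0.03],
    [0,0,-0.05],
    [0,0,-0.02],
    [-0.05,0,0],
    [0,0,0],
    [0,0,0]
  ],
  "twist": [0,0,0,0,0,0,0,0,0,0,0,0],
  "jaw": [0.056,0.06,0.068,0.085,0.085,0.085,0.085,0.085,0.085,0.085,0.085,0.085]
}}

```text
time: 26.28
eef_pos: [0.4789, -0.2837, 0.1837]
tool_rot: [-3.059, -0.713, -0.0]
wrist_force: [-0.4, 0.1, -0.3]
finger_gap: 0.0851
```

```bash
python3 - <<'E'
from h import *
s=manip.sense();e=np.array(s['eef_pos']);print(s['time'],e,s['wrist_force'])
p=cap('wrist');w=cloud(p);print('ring',blob(w,(.5244,-.2624),.071,.09,.04),'rim',blob(w,(.5244,-.2624),.019,.03,.055))
d=np.hypot(w[...,0]-.5244,w[...,1]+.2624);M=w[(d>.0225)&(d<.0265)&(w[...,2]>.065)]
print('plane',np.linalg.lstsq(np.c_[M[:,:2]-[.5244,-.2624],np.ones(len(M))],M[:,2],rcond=None)[0])
out=[p['image'][60:240,190:370]]
for n in('scene','side'):
    q=cap(n);W=cloud(q);print(n,[wall(W,(.524,-.262),a,b,r) for a,b,r in((.013,.021,.034),(.028,.041,.025),(.047,.057,.026),(.062,.073,.028))])
    K=np.array(q['camera_matrix'],float);x=K@(RM(q).T@(np.array([.524,-.262,.05])-q['origin']));u,v=(x[:2]/x[2]).astype(int)
    out.append(q['image'][v-45:v+45,u-45:u+45])
cv2.imwrite('pics/fin.png',np.hstack([cv2.resize(o,(266,266),interpolation=cv2.INTER_CUBIC) for o in out])[:,:,::-1])
E
```

```text
26.275 [ 0.47891534 -0.2836705   0.1836713 ] [-0.40833134  0.08791273 -0.28205788]
ring (2120, array([ 523.6, -262.7]), 27.9, array([0.0738, 0.0756, 0.0768])) rim (650, array([ 526.2, -261.3]), 33.7, array([0.0221, 0.0236, 0.0248]))
plane [-0.00083466 -0.00247791  0.0757593 ]
scene [(128, array([ 524.4, -259.7])), (104, array([ 525.1, -258.6])), (88, array([ 525.3, -258.9])), (197, array([ 525.5, -264.5]))]
side [(88, array([ 523.7, -262.5])), (96, array([ 523.9, -262.8])), (80, array([ 524.4, -262.9])), (159, array([ 523.3, -261.5]))]
```

View pics/fin.png

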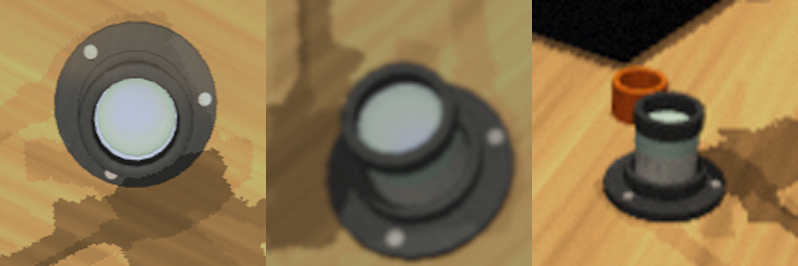

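The stack is complete: the ring lies flat around the dome in all three crops, with its top at z≈0.076 and about 0.9 mm off the lens's measured centre. The gripper is clear, so I'm handing in.

```bash
python3 -c "
from workcell import manip
print(manip.close_job())"
```

```text
the job is handed in; nothing more can be done
None
```

The job is handed in: the larger lens is on the spacer dome up, and the larger dark ring is on the lens. Both are released and the gripper is clear. It took about 26 s of the 58 s allowed.

- **Lens:** I set it down gently with about 5 N of contact. It was first about 1.7 mm off the spacer, so I regripped it, lifted it a little and set it down again. After that it was within about 0.3 mm of the spacer by the two fixed cameras, and within 0.2 mm of the holder's axis by the wrist camera.
- **Ring:** the wrist camera shows it flat, tilted about 0.25 %, with its top at 75.7 mm where 76 mm was expected. It sits about 0.9 mm off the lens centre, which is within its 1 mm play around the dome.
- **Spacer:** it still stands in the holder, in the same place as before.

**Disagreements:**
- The final ring side-wall fits from the two fixed cameras were 3–6 mm apart from each other and from the lens in y. I put that down to the ring's visible inner wall and trusted the wrist view and the pictures.
- The holder rim's centre from the wrist camera shifted by about 2 mm in the last check, because the ring hides part of the rim.
- The scene camera reads y about 3 mm differently from the others, so I compared parts only within one camera.

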